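# Index the carving turntable to the next notch

## Robot

A 7-joint arm with a two-finger parallel gripper is mounted at the origin on the work surface. World frame = base frame: x ahead of the robot, y to its left, z up, the work surface at z = 0. Lengths are in mm, angles in rad, forces in N, time in s.
With the tool pointing down it reaches from about 425 to 925 mm from the base axis. Payload 6.8 kg.
Tool frame: the origin (TCP) lies midway between the tips of the shut fingers; the grasp point (between the pads) lies hold_point_z behind it (hold_point_z is the distance from the TCP to the grasp point, in mm); z points along the fingers, y is the line along which they close (so a half turn about z gives the same grasp; the last joint's range is limited). The gripper opens to 88 mm and grips with 3 to 60 N. Pads are 20 mm wide; open, the fingers measure 115 mm over their backs; the gripper's body (75 mm by 178 mm) begins 61 mm behind the grasp point.
Start: joints at [-0.108, 0.477, 0.022, 1.555, -0.011, 1.109, -0.083], TCP at [675.017, 0.007, 222.664] pointing down, gripper open.
Joint ranges: [-2.96, 2.96], [-0.34, 2.1], [-1.41, 1.46], [0.24, 2.44], [-1.37, 4.51], [0.17, 1.92], [-2.96, 2.96]. Speed limits (rad/s): [2.39, 2.39, 3.14, 3.14, 3.14, 3.14, 3.14].

## Interface

Orientations are given as a unit quaternion [w, x, y, z].
In Python, from station import get_obs, read_camera, camera_params, job_done, hold_point_z gives the robot as it stands.
- The arm moves only by the shell command python3 -m pendant 'ROWS' [OPENING] [FORCE]. ROWS is JSON, a list that holds one entry, the list of rows, each a list of 6 numbers: the shift along the tool's x, y, z in units of 0.03 m (1.0 is 0.03 m), then the turn, a rotation vector about the tool's x, y, z in units of 0.1 rad (1.0 is 0.1 rad). In form: [[[x, y, z, rx, ry, rz], ...]]. A call has 1 to 12 rows; each row shifts and turns the commanded pose from where the row before left it, along the tool's axes as they then stand; what a row does not reach is not made up. A row lasts 1/12 s, in which the tool goes at most 41.7 mm and 7.16 degrees, less where a joint would pass 70% of its speed; a pose out of reach is approached as far as the arm can. A call with a number of a shift or a turn outside -1 to 1 is refused whole. A call with a gripper value outside its range is refused whole. OPENING is the opening, from -1 (shut) to 1 (fully open), set as the call begins (- or left out, the last holds). The fingers move at their own pace and stop on an object; FORCE is the grip in N (left out, the last holds). Time passes only in rows, so rows that do not move let the fingers close. It gives the time, the measured TCP pose, the force, the opening and the grip force at its end, in the units of the state.
- get_obs(): the state, without advancing time (a new reading comes with each control period).
- read_camera(name): name is "scene" or "side" or "wrist"; returns (picture, depth): 420x560x3 uint8, red, green, blue; 420x560 float32, mm along the optical axis (not along the pixel's ray), 0 where there is no reading.
- camera_params(name): a dict with "fx", "fy", "cx", "cy" (pixels), "origin" and "attitude" of the camera in the world. Camera axes: x right, y down, z forward; pixel columns grow to the right and rows downward; lengths in mm; the calibration is good to about 2 mm. A picture is of the moment at which its call begins: read the wrist's pose just before it. camera_params takes no time and is no camera call; for the wrist camera it gives the pose at the moment of the call.
- job_done(): hands the job in; it is judged then, once.
The state is a dict: "time_s": time; "q": joint angles; "qvel": joint speeds; "tau": joint torques, N m; "tcp_pos": TCP position; "orientation": TCP orientation; "force": force on the tool from outside, world axes, zero at the start; "ft_torque": the same for the moment, N m; "finger_gap": finger opening in mm; "finger_force": force on a finger pad.
Only numpy, scipy, OpenCV 4.12 (cv2) and the standard library are available. Lean on these libraries where they do the work, as an engineer would, in place of code of your own. Each camera call takes 0.05 s, during which the arm holds its last target. There are 200 camera calls.

## Task

On the carving stand, press the red indexing plunger in with the fingertips and turn the table one notch, towards the yellow marker and not towards the black one, so that the plunger springs back fully out and locks the table in the notch at the yellow marker. Nothing is to be lifted: the wooden rosette stays lying in the turntable's tray, and the mallet, the gouge and the offcut stay where they are.

Things in the scene. Friction and masses are not known exactly. Their poses are not given: they have to be found in the camera images.
- stand: fixed carving stand: a plywood disc 350 mm across and 8 mm thick on the bench, over it a fixed aluminium index plate (230 mm across, top 37 mm above the bench) with 8 notches in its rim, 45 degrees apart. Origin on the bench under the turning axis, z up; its -x axis points at the notch in which the table is locked at the start.
- turn_axis (a point): point on the vertical turning axis of the table, at the height of the unpressed plunger's top (78 mm above the bench)
- turntable (a joint): angle of the table on the stand, rad: 0 at the start, grows anticlockwise seen from above, unlimited; one notch is 0.785. It turns stiffly (0.15 N m) and stays where left. On it: a round wooden tray (190 mm across, rim top 67 mm above the bench) and, at one place of its edge, a green arm (60 mm wide, top 57 mm above the bench) with the plunger.
- plunger (a joint): how far the plunger is pressed in (down), m: 0 out, 0.014 at the stop. Spring: 4 N at 0, 7.5 N at the stop. Out, its dog locks the table in a notch (play 1 degree); 8 mm or more in, the table turns. Let go between notches, it stays about 8 mm in, the dog slides under the plate and snaps up into the next notch that the table is pushed to, locking it.
- plunger_top (a point): centre of the flat top of the red plunger button (32 mm across), 125 mm from the turning axis, 78 mm above the bench when out; moves with the button, which stands between the two green cheeks
- cheeks (a point): point midway between the two upright green cheeks beside the button, fixed on the turntable, 125 mm from the axis, at the height of their tops (97 mm above the bench). Flat plates along the radius, 46 mm long, 6 mm thick, 40 mm tall, 48 mm clear between them (24 mm to each side of the button's centre), open inwards and outwards. A fingertip between them can push one sideways to turn the table.
- index_tip (a point): imaginary point on the turntable, on the plunger's radius, 160 mm from the axis and 40 mm above the bench: it comes to lie over the marker of the notch in which the plunger is
- yellow_marker: fixed yellow post, 24 mm across, its top 38 mm above the bench, on the plywood disc 160 mm from the axis, outside the notch to which the table is to be turned: the neighbour notch on one side of the starting one (either side). Origin at the centre of its underside. The arm passes over it.
- black_marker: the same post in black, outside the neighbour notch on the other side: already carved, not to be used
- rosette: loose round wooden carving, 156 mm across, 18 mm thick, lying in the turntable's tray (tray floor 57 mm above the bench) and turning with it. Origin at the centre of its underside.
- mallet: wooden carver's mallet standing on its head, 92 mm across, 228 mm tall; loose. Origin at the centre of its underside.
- gouge: carving gouge with wooden handle lying on the bench, 245 mm long, 26 mm thick; loose. Origin on the bench under its ferrule, blade along its +x.
- offcut: dark wooden offcut 100 x 65 x 24 mm, lying on the bench; loose. Origin at the centre of its underside.
Not all that is in view belongs to the job. Of the things shaped like the rosette, the wooden one is meant.

How it is judged (in metres and radians):
On the way, in this order (a step that is already met when the one before it is completed fails the run):
1. the plunger is pressed in at least 7 mm while the table is still in its first notch (value of joint plunger above 0.007 m and value of joint turntable between -0.1 and 0.1 rad), for 0.05 s.
2. the table has turned at least half way towards the yellow marker (horizontal distance between index_tip and yellow_marker below 0.063 m), for 0.05 s.
At the end, for the whole second after the job is handed in: The table stands still in the notch at the yellow marker (index tip within 9 mm of it, about 3 degrees), the plunger is fully out (within 2 mm), the rosette lies flat in the tray within 15 mm of its centre, and mallet, gouge and offcut are within 20 mm of where they were, the mallet upright (horizontal distance between index_tip and yellow_marker below 0.009 m and value of joint plunger below 0.002 m and velocity of joint turntable between -0.05 and 0.05 rad/s and horizontal distance between rosette and turn_axis below 0.015 m and z of rosette in the frame of stand below 0.061 m and angle between rosette's own z axis and vertical below 0.05 rad and distance of each of mallet, gouge, offcut from where it was at the start of the episode below 0.02 m and angle between mallet's own z axis and vertical below 0.1 rad); the robot touches nothing.
It fails at once if the table is turned towards the black marker (horizontal distance between index_tip and black_marker below 0.095 m).
It fails at once if the table is turned well past the yellow marker's notch (horizontal distance between index_tip and black_marker above 0.27 m).
It fails at once if the rosette is lifted from the tray (z of rosette in the frame of stand above 0.072 m).
It fails at once if the mallet, gouge or offcut is pushed away or lifted (distance of any of mallet, gouge, offcut from where it was at the start of the episode above 0.04 m or height (world z) of any of mallet, gouge, offcut above 0.02 m).
It also fails if it takes over 48 s, if anything falls off the work surface, if the arm or the gripper's body presses on something with over 40 N, if the wrist force passes 120 N, or if a joint passes its speed limit or range.

## Working session

There is one attempt and no reset: what is moved stays moved. The work goes in short steps, Python scripts to look and compute and a shell command to move; the robot and the scene stay as the last step left them, time stands still between calls to the robot, and variables do not carry over. Pictures are saved under pics/ and viewed, at most 10 in all, crops included, and the job is handed in when it is done.

```bash
mkdir -p pics
cat > h.py <<'E'
import numpy as np,cv2
from station import *
from scipy.spatial.transform import Rotation as R
def shot(n):
    p=camera_params(n);im,d=read_camera(n);return p,im,d
def att(p):
    a=np.array(p["attitude"],float)
    return a if a.shape==(3,3) else R.from_quat(a[[1,2,3,0]]).as_matrix()
def pts(p,d):
    v,u=np.mgrid[:d.shape[0],:d.shape[1]]
    c=np.stack([(u-p["cx"])/p["fx"]*d,(v-p["cy"])/p["fy"]*d,d],-1)
    return c@att(p).T+np.array(p["origin"])
E
python3 - <<'E'
from h import *
o=get_obs();print(o,hold_point_z)
for n in("scene","side"):
    p,im,d=shot(n);print(p)
    np.savez(f"{n}.npz",im=im,d=d);cv2.imwrite(f"pics/{n}.png",im[...,::-1])
E
```

```text
{'time_s': 0.0, 'q': array([-0.1080979 ,  0.47779829,  0.02234953,  1.55641945, -0.01149952,
        1.10930098, -0.08310201]), 'qvel': array([ 9.03946723e-04,  8.49492993e-04,  6.70873911e-04, -1.04445559e-03,
        6.33066474e-04,  6.94397411e-05,  7.97737443e-04]), 'tau': array([-1.31144458e-03, -5.82851672e+01,  1.53386436e+00, -2.72606850e+01,
       -5.43364382e-02,  1.69422745e-02,  2.21527275e-04]), 'tcp_pos': array([ 6.74408793e+02, -2.22133178e-02,  2.21696650e+02]), 'orientation': array([-5.84850916e-04,  7.07103194e-01,  7.07109797e-01, -6.82574700e-04]), 'force': array([-0.39825028,  0.11194806, -0.56024446]), 'ft_torque': array([-0.01356628, -0.01787299,  0.03113625]), 'finger_force': 0.0, 'finger_gap': 87.93679929580635} 18.700000000000003
{'fx': 427.33209806619453, 'fy': 427.33209806619453, 'cx': 278.58460378316414, 'cy': 211.5663623959092, 'origin': array([1126.82614367,  549.11621426,  879.30245532]), 'attitude': array([-0.17184175,  0.41303547,  0.81680515, -0.36428213])}
{'fx': 463.6165724314235, 'fy': 463.6165724314235, 'cx': 275.76151962832654, 'cy': 209.83068845139152, 'origin': array([-112.24151677,  672.86619664,  622.90517594]), 'attitude': array([ 0.16020587, -0.3062421 ,  0.81501088, -0.4650883 ])}
```

View pics/scene.png

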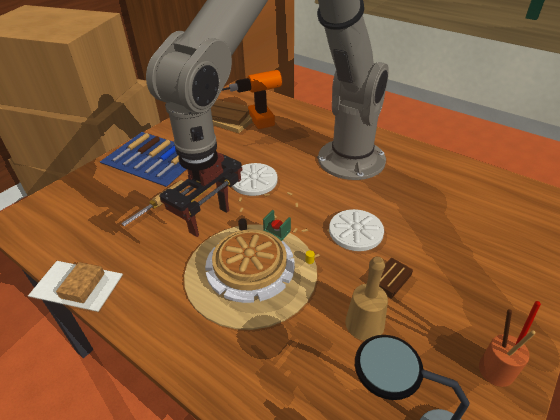

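View pics/side.png

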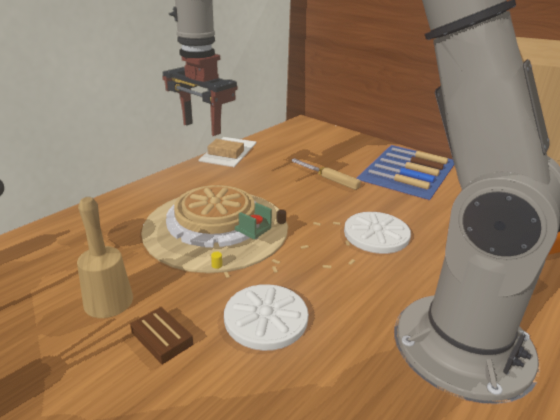

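The scene view shows the red button between green cheeks at (277,226), the yellow post at (311,256) and the black post at (242,224). There are three rosette-shaped things: wooden at (249,252) in the tray, white at (357,229) and white at (255,178). The wooden one in the tray fits the description. The side view agrees, with red at (258,218), yellow at (216,259) and black at (281,216).

Run:
```python
from h import *
boxes={"scene":(180,195,330,325),"side":(130,180,300,275)}
for n in boxes:
    p=camera_params(n);z=np.load(n+".npz");im,d=z["im"],z["d"];P=pts(p,d)
    x0,y0,x1,y1=boxes[n];hsv=cv2.cvtColor(im,cv2.COLOR_RGB2HSV)
    H,S,V=[hsv[...,i].astype(int) for i in range(3)]
    roi=np.zeros(H.shape,bool);roi[y0:y1,x0:x1]=1
    M={"red":((H<6)|(H>174))&(S>190)&(V>110)&(P[...,2]>55),"yellow":(H>23)&(H<32)&(S>190)&(V>130)&(P[...,2]>15),"black":(V<45)&(P[...,2]>15),"green":(H>55)&(H<95)&(S>80)&(P[...,2]>40),
       "disc":(P[...,2]>4)&(P[...,2]<13),"rosette":(P[...,2]>62)&(S>60)&(H>8)&(H<25)}
    for k,m in M.items():
        m=m&roi&(d>0);q=P[m]
        if len(q)<4: print(n,k,len(q));continue
        v,u=np.nonzero(m);top=q[q[:,2]>np.percentile(q[:,2],92)-4]
        print(n,k,len(q),"px",u.mean().round(),v.mean().round(),"med",np.median(q,0).round(1),"top",top.mean(0).round(1),"min",q.min(0).round(),"max",q.max(0).round())
    im2=cv2.resize(im[y0:y1,x0:x1],None,fx=4,fy=4,interpolation=cv2.INTER_CUBIC)
    cv2.imwrite(f"pics/{n}_crop.png",im2[...,::-1])
    # circle fit of wooden rosette rim by ellipse-free approach: rays to planes
```

```text
scene red 63 px 276.0 223.0 med [478.1  32.9  76.5] top [477.   33.6  76.7] min [462.  20.  73.] max [491.  46.  79.]
scene yellow 73 px 310.0 256.0 med [487.2 151.3  35. ] top [484.2 148.   36.6] min [473. 138.  16.] max [495. 160.  40.]
scene black 413 px 204.0 207.0 med [728.9  22.7 321.2] top [744.9  23.2 343.2] min [484. -85.  15.] max [764.  35. 346.]
scene green 240 px 278.0 225.0 med [480.   62.   77.9] top [477.3  34.8  95.2] min [456.   4.  45.] max [503.  67.  99.]
scene disc 5180 px 249.0 287.0 med [667.5  97.1   6.9] top [645.3  70.1   7.3] min [ 342. -244.    4.] max [776. 215.  13.]
scene rosette 3175 px 247.0 253.0 med [613.6  43.7  74.4] top [618.7  33.7 125.1] min [481. -55.  62.] max [757. 134. 343.]
side red 15 px 258.0 217.0 med [470.4  29.3  79.4] top [471.1  29.2  79.5] min [462.  26.  78.] max [481.  34.  81.]
side yellow 93 px 215.0 258.0 med [477.2 154.8  35.5] top [478.9 150.4  39. ] min [469. 140.  16.] max [489. 160.  41.]
side black 0
side green 0
side disc 4538 px 209.0 242.0 med [537.7 121.4   9.3] top [557.1 101.2   9.5] min [ 371. -264.    4.] max [941. 245.  13.]
side rosette 2605 px 214.0 206.0 med [581.3  60.2  76.7] top [592.8  43.8  82. ] min [453. -55.  62.] max [695. 136.  99.]
```

View pics/scene_crop.png

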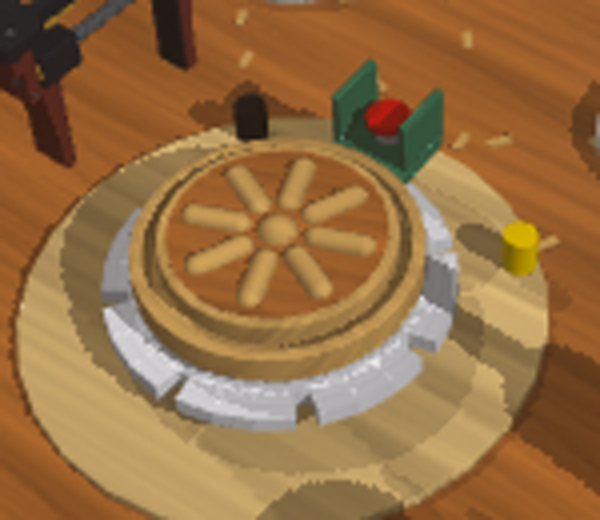

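The crop confirms the wooden rosette in the tray at (249,252). The red button sits between the cheeks at (277,226), with yellow to its right at (311,256) and black to its left at (242,224).

```bash
python3 - <<'E'
from h import *
from scipy.optimize import least_squares
C=[]
for n in("scene","side"):
    p=camera_params(n);z=np.load(n+".npz");im,d=z["im"],z["d"];P=pts(p,d);hsv=cv2.cvtColor(im,cv2.COLOR_RGB2HSV)
    near=(np.hypot(P[...,0]-594,P[...,1]-55)<200)&(d>0)
    bl=P[near&(hsv[...,2]<60)&(P[...,2]>28)&(P[...,2]<43)&(np.hypot(P[...,0]-594,P[...,1]-55)>125)]
    print(n,"black",len(bl),bl.mean(0) if len(bl) else "", bl.min(0),bl.max(0))
    q=P[near&(abs(P[...,2]-75)<3.5)&(hsv[...,1]>60)&(hsv[...,0]>8)&(hsv[...,0]<25)][:,:2].astype(np.float32)
    c,r=cv2.minEnclosingCircle(q);print("rosette top circle",c,r,len(q))
    q=P[near&(abs(P[...,2]-67)<3.5)&(hsv[...,1]>60)&(hsv[...,0]>8)&(hsv[...,0]<25)][:,:2].astype(np.float32)
    c,r=cv2.minEnclosingCircle(q);print("tray rim circle",c,r,len(q))
    q=P[near&(abs(P[...,2]-37)<3)&(hsv[...,1]<60)&(hsv[...,2]>100)][:,:2].astype(np.float32)
    c,r=cv2.minEnclosingCircle(q);print("plate",c,r,len(q))
B=np.array([474.5,32]);Y=np.array([482,149.5])
f=lambda s:np.r_[s[:2]-125*np.array([np.cos(s[2]),np.sin(s[2])])-B, s[:2]-160*np.array([np.cos(s[2]-np.pi/4),np.sin(s[2]-np.pi/4)])-Y]
s=least_squares(f,[595,55,0.1]);print(s.x,s.fun)
E
python3 -m pendant '[[[0,-1,0,0,0,0],[0,-1,0,0,0,0],[0,-1,0,0,0,0],[0,0,0,0,0,0]]]' -1 | tail -5
```

```text
scene black 46 [496.03240105 -75.56862759  35.15018876] [484.46444637 -90.11354111  28.08249901] [505.67014021 -64.99296106  39.77551092]
rosette top circle (581.430419921875, 40.60478591918945) 95.88094329833984 1692
tray rim circle (588.9103393554688, 43.90303421020508) 107.65471649169922 699
plate (601.5603637695312, 40.382022857666016) 116.27188873291016 979
tcp_pos: [579.4, -0.4, 221.7]
orientation: [-0.002, 0.707, 0.707, -0.002]
force: [-0.9, -0.9, -0.3]
finger_gap: 64.5
finger_force: 0.0Traceback (most recent call last):
  File "<stdin>", line 8, in <module>
    return umr_minimum(a, axis, None, out, keepdims, initial, where)
ValueError: zero-size array to reduction operation minimum which has no identity
```

Run:
```python
from h import *
p,im,d=shot("wrist");P=pts(p,d);hsv=cv2.cvtColor(im,cv2.COLOR_RGB2HSV);H,S,V=[hsv[...,i].astype(int) for i in range(3)]
print(get_obs()["finger_gap"],p["origin"])
cv2.imwrite("pics/wrist1.png",im[...,::-1])
for k,m in {"red":((H<6)|(H>174))&(S>190)&(V>110)&(abs(P[...,2]-78)<6),"yellow":(H>23)&(H<32)&(S>190)&(abs(P[...,2]-38)<4),"black":(V<60)&(abs(P[...,2]-38)<5),"cheektops":(H>55)&(H<95)&(S>80)&(abs(P[...,2]-97)<4)}.items():
    q=P[m&(d>0)]
    if len(q): print(k,len(q),((q.min(0)+q.max(0))/2).round(1),q.mean(0).round(1),q.min(0).round(),q.max(0).round())
```

```text
60.945978841118446 [580.78641092  69.56035074 383.25283435]
red 773 [476.   34.   76.2] [476.4  34.3  77.3] [461.  19.  73.] [491.  49.  80.]
yellow 440 [482.3 147.4  37.1] [482.4 147.2  37.4] [471. 136.  34.] [493. 159.  40.]
cheektops 597 [475.9  34.   96. ] [476.5  33.4  96.3] [453.   4.  93.] [499.  64.  99.]
```

View pics/wrist1.png

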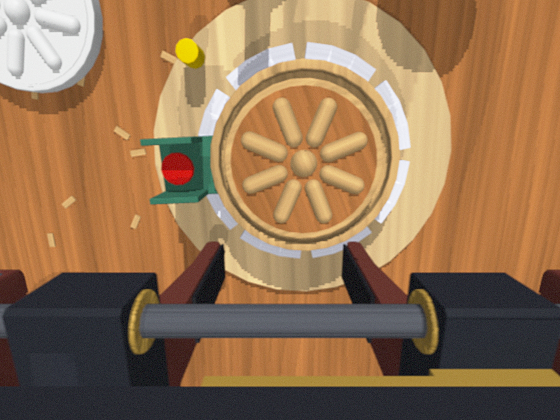

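The wrist view shows the red button at (178,168) between the cheeks and the yellow post at (189,52). Before the sweep I'll check the mallet's position, since it is tall, and move over the button.

```bash
python3 - <<'E'
from h import *
for n,(v,u) in(("scene",(270,375)),("scene",(315,365)),("side",(215,91)),("side",(285,105))):
    z=np.load(n+".npz");print(n,pts(camera_params(n),z["d"])[v,u].round())
E
python3 -m pendant '[[[0.3,-1,0,0,0,0.28],[0.3,-1,0,0,0,0.28],[0.3,-1,0,0,0,0],[0.25,-0.45,0,0,0,0],[0,0,0,0,0,0],[0,0,0,0,0,0]]]' -1 | tail -7
```

```text
scene [579. 362. 213.]
scene [600. 368.  87.]
side [550. 362. 204.]
side [527. 374.  72.]
time_s: 0.98
tcp_pos: [483.7, 38.2, 223.1]
orientation: [0.0, 0.726, 0.687, 0.001]
force: [0.8, -0.2, 0.3]
finger_gap: 20.7
finger_force: 0.0
```

```bash
python3 -m pendant '[[[0,0,0,0,0,-0.55],[0,0,0,0,0,-0.55],[0,0,0.8,0,0,0],[0,0,0.8,0,0,0],[0,0,0.8,0,0,0],[0,0,0.6,0,0,0],[0,0,0,0,0,0],[0,0,0,0,0,0]]]' -1 | tail -7
```

```text
time_s: 1.65
tcp_pos: [483.6, 37.2, 132.1]
orientation: [-0.0, 0.688, 0.726, -0.001]
force: [-0.1, -0.3, 0.9]
finger_gap: 0.8
finger_force: 0.0
```

```bash
python3 -m pendant '[[[-0.09,-0.26,0,0,0,0],[0,0,0.5,0,0,0],[0,0,0.5,0,0,0],[0,0,0.4,0,0,0],[0,0,0.2,0,0,0],[0,0,0.2,0,0,0],[0,0,0.2,0,0,0],[0,0,0.2,0,0,0],[0,0,0,0,0,0],[0,0,0,0,0,0]]]' | tail -7
python3 - <<'E'
from h import *
p,im,d=shot("wrist");cv2.imwrite("pics/wrist2.png",im[...,::-1]);print(get_obs()["force"])
E
```

```text
time_s: 2.48
tcp_pos: [475.9, 34.6, 67.2]
orientation: [0.0, 0.688, 0.726, 0.0]
force: [-1.1, -1.4, 6.0]
finger_gap: 0.4
finger_force: 3.0
[-0.74963375 -1.34273786  5.21492193]
```

View pics/wrist2.png

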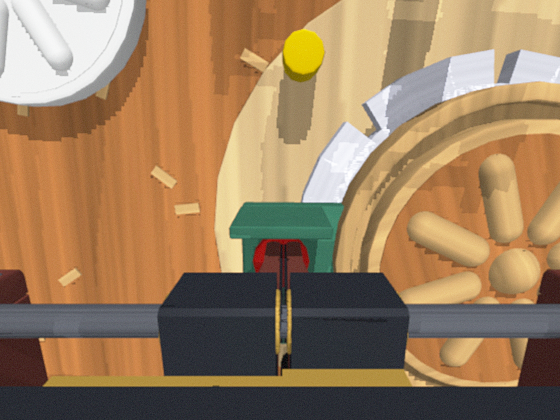

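The fingertips hold the button about 11 mm in, in the middle between the cheeks (button at (281,258)). Next I move sideways to the yellow-side cheek and begin the arc.

```bash
python3 -m pendant '[[[0.12,0,0.04,0,0,0],[0.12,0,0,0,0,0],[0.12,0,0,0,0,0],[0.1,0,0,0,0,0],[0.21,0.03,0,0,0,0.5],[0.21,0.03,0,0,0,0.5],[0.21,0.03,0,0,0,0.5],[0.21,0.03,0,0,0,0.5],[0,0,0,0,0,0]]]' | tail -6
python3 - <<'E'
from h import *
p,im,d=shot("wrist");P=pts(p,d);hsv=cv2.cvtColor(im,cv2.COLOR_RGB2HSV)
q=P[(hsv[...,0]>55)&(hsv[...,0]<95)&(hsv[...,1]>80)&(abs(P[...,2]-97)<4)&(d>0)]
print(len(q),q.mean(0),q.min(0),q.max(0))
E
```

```text
time_s: 3.28
tcp_pos: [480.9, 74.9, 66.8]
orientation: [0.001, 0.757, 0.653, 0.002]
force: [0.6, 0.9, 6.5]
finger_gap: 0.5
finger_force: 3.0
1468 [487.06139834  99.59073428  96.24028141] [465.05795599  43.81067912  93.00235869] [509.43609606 109.02057171  99.02214855]
```

Friction carries the button, so the table is already about 18° round. I'll do another ~15° and then lift off the button, staying between the cheeks.

```bash
python3 -m pendant '[[[0.21,0.03,0,0,0,0.7],[0.21,0.02,0,0,0,0.7],[0.21,0.02,0,0,0,0.7],[0.21,0.02,0,0,0,0.7],[0.15,0.02,0,0,0,0.7],[0,0,0,0,0,0],[0,0,-0.3,0,0,0],[0,0,-0.3,0,0,0],[0,0,0,0,0,0],[0,0,0,0,0,0]]]' | tail -6
cat > m.py <<'E'
from h import *
p,im,d=shot("wrist");P=pts(p,d);hsv=cv2.cvtColor(im,cv2.COLOR_RGB2HSV)
m=(hsv[...,0]>55)&(hsv[...,0]<95)&(hsv[...,1]>80)&(abs(P[...,2]-97)<4)&(d>0)
n,l,s,_=cv2.connectedComponentsWithStats(m.astype(np.uint8))
for i in range(1,n):
    if s[i,4]>150:
        q=P[l==i];r=cv2.minAreaRect(q[:,:2].astype(np.float32));c=r[0];a=np.degrees(np.arctan2(c[1]-41,c[0]-601));print(s[i,4],r,"angle",a,"-> plunger",a+12.2, np.hypot(c[0]-601,c[1]-41))
r=P[((hsv[...,0]<6)|(hsv[...,0]>174))&(hsv[...,1]>190)&(hsv[...,2]>110)&(P[...,2]>55)&(P[...,2]<90)]
if len(r): print("red",len(r),np.median(r,0),r.min(0),r.max(0))
import sys
if len(sys.argv)>1: cv2.imwrite(sys.argv[1],im[...,::-1])
E
python3 m.py
```

```text
time_s: 4.17
tcp_pos: [489.9, 101.1, 84.2]
orientation: [0.0, 0.859, 0.512, 0.001]
force: [-0.9, 0.2, 0.1]
finger_gap: 0.4
finger_force: 0.0
1165 ((503.53887939453125, 123.55810546875), (6.6806535720825195, 44.73887252807617), 61.48065948486328) angle 139.73247880383605 -> plunger 151.93247880383603 127.72826941700484
red 672 [497.54493897 107.56525496  69.67161677] [475.71088916  81.74509356  57.10192537] [505.84335791 116.22207313  86.08348975]
```

```bash
python3 -m pendant '[[[0.2,0,0,0,0,0],[0.2,0,0,0,0,0],[0.125,0.016,0,0,0,0.3],[0.125,0.016,0,0,0,0.3],[0.125,0.016,0,0,0,0.3],[0.125,0.016,0,0,0,0.3],[0.125,0.016,0,0,0,0.3],[0.125,0.016,0,0,0,0.3],[0,0,0,0,0,0],[0,0,0,0,0,0]]]' | tail -6
python3 m.py
```

```text
time_s: 5.05
tcp_pos: [510.2, 129.7, 83.2]
orientation: [-0.0, 0.901, 0.433, -0.0]
force: [0.1, -0.0, 0.2]
finger_gap: 0.5
finger_force: 0.0
1158 ((523.5703125, 142.18780517578125), (6.682661056518555, 45.087120056152344), 49.787132263183594) angle 127.42349483778379 -> plunger 139.6234948377838 127.4140040287547
red 115 [518.97420187 119.51607454  77.17889033] [497.19720205 113.10265338  74.72863232] [521.16858324 136.85402434  79.1337628 ]
```

The red top is up at z≈77, so it looks snapped in. I'll push a few more millimetres to confirm the lock by force.

```bash
python3 -m pendant '[[[0.06,0.01,0,0,0,0.1],[0.06,0.01,0,0,0,0.1],[0,0,0,0,0,0],[0,0,0,0,0,0]]]' | tail -6
python3 m.py
```

```text
time_s: 5.43
tcp_pos: [512.9, 131.5, 83.5]
orientation: [-0.0, 0.906, 0.424, 0.0]
force: [0.5, -0.6, -1.2]
finger_gap: 0.6
finger_force: 0.0
1142 ((525.302978515625, 143.27455139160156), (6.707874774932861, 44.93032455444336), 47.53865051269531) angle 126.5064556049094 -> plunger 138.7064556049094 127.24041387845011
red 80 [520.5837836  121.37058187  76.92334424] [498.29715008 114.70874093  73.09840814] [522.49460612 138.56396266  78.79015727]
```

```bash
python3 -m pendant '[[[0.06,0.01,0,0,0,0],[0.06,0.01,0,0,0,0],[0,0,0,0,0,0],[0,0,0,0,0,0]]]' | tail -6
python3 m.py
```

```text
time_s: 5.82
tcp_pos: [515.6, 133.6, 83.4]
orientation: [0.0, 0.906, 0.424, -0.0]
force: [-0.9, -1.0, -0.5]
finger_gap: 0.4
finger_force: 0.3
1146 ((526.75341796875, 144.35633850097656), (7.506284713745117, 45.28057098388672), 47.37095260620117) angle 125.69178031762107 -> plunger 137.89178031762106 127.2599216236266
red 49 [522.12244203 124.11553948  76.63706207] [498.61966136 118.09145798  74.02328966] [523.84403629 140.43971825  78.23997341]
```

```bash
python3 -m pendant '[[[0.06,0.01,0,0,0,0],[0,0,0,0,0,0],[0,0,0,0,0,0]]]' | tail -6
python3 m.py pics/wrist3.png
```

```text
time_s: 6.12
tcp_pos: [516.1, 134.1, 83.3]
orientation: [0.0, 0.906, 0.423, -0.001]
force: [-4.1, -3.7, 3.7]
finger_gap: 0.1
finger_force: 2.7
1141 ((527.611328125, 144.87002563476562), (6.671510696411133, 44.90506362915039), 47.04741668701172) angle 125.2428610077113 -> plunger 137.4428610077113 127.18049923216721
red 47 [522.62748815 124.51039     76.64982455] [500.12019668 118.60063318  73.81320425] [524.36653442 140.88761979  78.91415506]
```

View pics/wrist3.png

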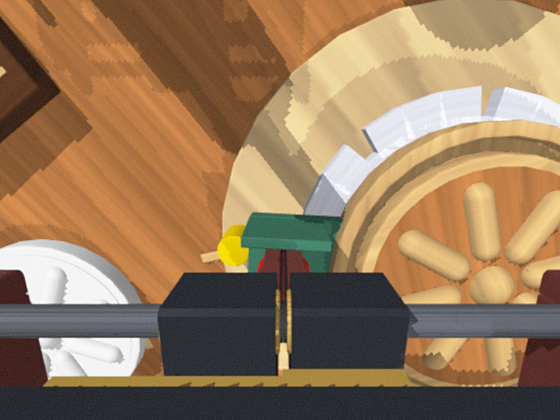

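The push force climbed to about 5.5 N with little motion, so the table is locked; yellow shows at (233,246) beside the arm. I'll back off the cheek, lift and check.

```bash
python3 -m pendant '[[[-0.2,0,0,0,0,0],[-0.2,0,0,0,0,0],[-0.05,0,0,0,0,0],[0,0,-0.6,0,0,0],[0,0,-0.8,0,0,0],[0,0,-0.9,0,0,0],[0,0,-0.9,0,0,0],[-1,0,-0.5,0,0,0],[-1,0,0,0,0,0],[-0.5,0,0,0,0,0],[0,0,0,0,0,0],[0,0,0,0,0,0]]]' | tail -6
python3 m.py pics/wrist4.png
python3 - <<'E'
from h import *
p,im,d=shot("side");c=cv2.resize(im[150:370,50:330],None,fx=2.7,fy=2.7);cv2.imwrite("pics/side2.png",c[...,::-1])
E
```

```text
time_s: 7.17
tcp_pos: [460.0, 67.0, 194.4]
orientation: [-0.0, 0.906, 0.423, 0.0]
force: [0.2, 0.1, 0.1]
finger_gap: 0.3
finger_force: 0.0
453 ((526.603515625, 144.58560180664062), (5.804696083068848, 44.26288604736328), 47.755435943603516) angle 125.68638375552463 -> plunger 137.88638375552463 127.53357906450962
384 ((490.26361083984375, 105.44283294677734), (5.625716209411621, 44.27783203125), 47.318233489990234) angle 149.80281548482793 -> plunger 162.00281548482792 128.12270135473972
red 1038 [508.59147814 125.03579491  77.45433167] [493.27114455 108.85262181  56.04125892] [523.4943904  139.98034695  79.53416072]
```

View pics/wrist4.png

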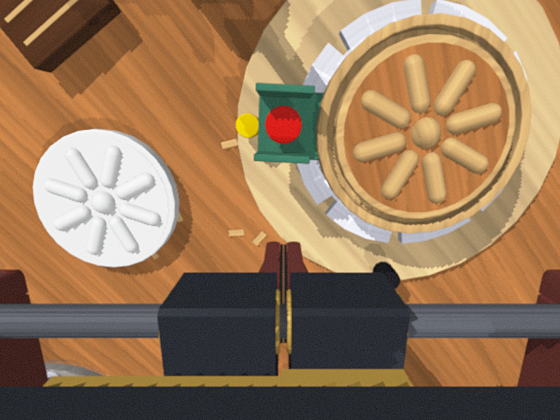

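View pics/side2.png

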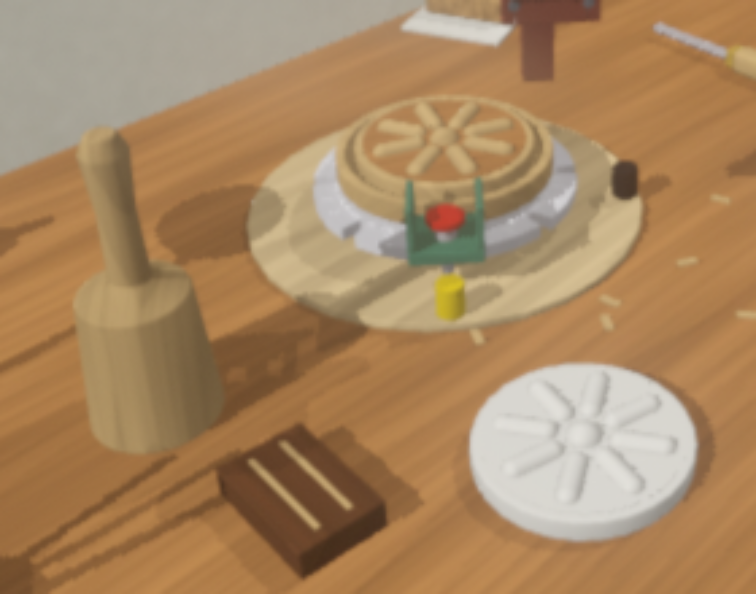

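The red button at (284,124) in the wrist view is level with the yellow post at (247,125). Its top is at z = 77.5, fully out. The rosette is in the tray, and the mallet and offcut have not moved.

```bash
python3 -c "
from station import *
print(job_done())"
```

```text
the job is handed in; nothing more can be done
None
```

I turned the table one notch to the yellow marker, where it is locked with the plunger sprung fully out, and handed the job in; the verdict was not shown.

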